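# Kit three terminal blocks the same way round

## Robot

A 6-joint arm with a two-finger parallel gripper is mounted at the origin on a cart in front of the work surface, level with it; the furniture and walls round the work are solid. World frame = base frame: x ahead of the robot, y to its left, z up, the work surface at z = 0. Lengths are in mm, angles in rad, forces in N, time in s.
With the tool pointing down it reaches from about 375 to 975 mm from the base axis. Payload 3.8 kg.
Tool frame: the origin (TCP) lies midway between the tips of the shut fingers; the grasp point (between the pads) lies 19 mm behind it; z points along the fingers, y is the line along which they close (so a half turn about z gives the same grasp; the last joint's range is limited). The gripper opens to 88 mm and grips with 3 to 60 N. Pads are 18 mm wide; open, the fingers measure 123 mm over their backs; the gripper's body (75 mm by 187 mm) begins 45 mm behind the grasp point.
Start: joints at [-1.282, 0.264, 1.604, -0, 1.274, -0.037], TCP at [216.04, -639.488, 238.706] pointing down, gripper open.
Joint ranges: [-2.63, 2.63], [-0.94, 2.18], [0.31, 2.57], [-1.31, 4.45], [0, 2.66], [-2.55, 2.55]. Speed limits (rad/s): [2.57, 2.57, 3.14, 3.14, 3.14, 3.14].

## Interface

Orientations are given as [roll, pitch, yaw] about the fixed x, y, z axes, in that order (R = Rz(yaw) Ry(pitch) Rx(roll)).
In Python, from bench import bot gives the robot as it stands. The module is installed in compiled form; this text tells all that it offers.
- The arm moves only by the shell command python3 -m creep 'ROWS' [FORCE]. ROWS is text: rows parted by semicolons, each of 7 numbers parted by spaces: the shift along the world's x, y, z in m, then the turn, a rotation vector about the world's x, y, z in degrees, then the opening, from 0 (shut) to 1 (fully open). A call has 1 to 8 rows; each row is the pose to reach, as a shift and turn from the pose commanded when the call began; what a row does not reach only later rows make up. A row lasts 1/10 s, in which the tool goes at most 50 mm and 8.59 degrees, less where a joint would pass 70% of its speed; a pose out of reach is approached as far as the arm can. A call with a gripper value outside its range is refused whole. The fingers move at their own pace and stop on an object; FORCE is the grip in N (left out, the last holds). Time passes only in rows, so rows that repeat a pose let the fingers close. It gives the time, the measured TCP pose, the force, the opening and the grip force at its end, in the units of the state.
- bot.read_state(): the state, without advancing time (a new reading comes with each control period).
- bot.get_image(name): name is "scene" or "top" or "wrist"; returns the picture (480x640x3 uint8, red, green, blue); there is no depth.
- bot.camera_model(name): a dict with "fx", "fy", "cx", "cy" (pixels), "extrinsics" (4x4, takes a point from camera to world coordinates). Camera axes: x right, y up, looking along -z (the intrinsics and any distortion apply to the point x, -y, -z); pixel columns grow to the right and rows downward; lengths in mm; the calibration is good to about 2 mm. A picture is of the moment at which its call begins: read the wrist's pose just before it. camera_model takes no time and is no camera call; for the wrist camera it gives the pose at the moment of the call.
- bot.sign_off(): hands the job in; it is judged then, once.
Trained networks look in the newest picture that a camera, given by its name, has taken for a name from the list of things; names that differ only in an ending like _2 or _b are one class to them, and where a whole thing is asked for, a point or a joint stands for the part that bears it (a point fixed in the world has none). Each returns a list of dicts, best first, with "confidence" (0 to 1); they miss things now and then, are a little off and sometimes report something else, mostly with a low value. They report only what shows in the picture. A call takes as long as a camera call. They do not tell look-alikes from the thing itself.
- bot.find_in(camera, name): "position" ([x, y, z] in mm, in the coordinates of the camera as it stood for that picture, good to about 4 mm: the middle of the surface that is visible of it).
- bot.outline_of(camera, name): "region" (480x640 bool, what is visible of it).
The state is a dict: "t": time; "joints": joint angles; "joint_vel": joint speeds; "joint_torque": joint torques, N m; "ee_pos": TCP position; "orientation": TCP orientation; "wrist_force": force on the tool from outside, world axes, zero at the start; "moment": the same for the moment, N m; "width": finger opening in mm; "gripper_force": force on a finger pad.
Only numpy, scipy, OpenCV 4.12 (cv2) and the standard library are available. Lean on these libraries where they do the work, as an engineer would, in place of code of your own. Each camera call takes 0.05 s, during which the arm holds its last target. There are 200 camera calls.

## Task

Load the three green terminal blocks into the grey tray, one to a bay, all the same way: flat on the bay's floor with the brass screws up, lying straight along the bay, the aluminium tab end towards the tray's yellow edge. One block stands on end and must be laid down on its underside. Leave the tape roll, the capacitor and the screwdriver where they are.

Things in the scene. Friction and masses are not known exactly. Their poses are not given: they have to be found in the camera images.
- tray: a fixed grey kitting tray, 108 (x) x 204 (y) mm, floor 5 mm thick, with three open bays side by side along y (pitch 66 mm), each 92 long (x) x 48 wide (y), parted by flat lands 18 mm wide whose tops stand 13 mm above the desk; the outer rim stands 15 mm above the desk. The rim along the -x side is yellow. Origin: centre of the underside, on the desk. The tray may be turned up to 0.35 rad; z is up.
- bay0 (a point): point on the floor (5 mm above the desk) of the +y bay, 8 mm from the bay's middle away from the yellow rim: the origin of a correctly laid block, centred in the bay, lies here; axes as the tray's
- bay1 (a point): point on the floor (5 mm above the desk) of the middle bay, 8 mm from the bay's middle away from the yellow rim: the origin of a correctly laid block, centred in the bay, lies here; axes as the tray's
- bay2 (a point): point on the floor (5 mm above the desk) of the -y bay, 8 mm from the bay's middle away from the yellow rim: the origin of a correctly laid block, centred in the bay, lies here; axes as the tray's
- block_a: green terminal block: body 56 (x) x 24 (y) x 30 high (z) mm, 3 brass screws on top, and an aluminium tab with a hole (16 long, 18 wide, 5 thick, flush with the underside) at its +x end; 0.06 to 0.12 kg. Origin: centre of the body's underside; z to the screws. At the start it lies on its underside on the desk, turned any way.
- block_a_tab (a point): the middle of this block's aluminium tab, 36 mm along x from the block's origin, 2.5 mm above the underside
- block_b: green terminal block: body 56 (x) x 24 (y) x 30 high (z) mm, 3 brass screws on top, and an aluminium tab with a hole (16 long, 18 wide, 5 thick, flush with the underside) at its +x end; 0.06 to 0.12 kg. Origin: centre of the body's underside; z to the screws. At the start it lies on its underside on the desk, turned any way.
- block_b_tab (a point): the middle of this block's aluminium tab, 36 mm along x from the block's origin, 2.5 mm above the underside
- block_c: green terminal block: body 56 (x) x 24 (y) x 30 high (z) mm, 3 brass screws on top, and an aluminium tab with a hole (16 long, 18 wide, 5 thick, flush with the underside) at its +x end; 0.06 to 0.12 kg. Origin: centre of the body's underside; z to the screws. Starts standing on end, tab up, origin 28 mm over the desk, underside facing +x within 0.6 rad; pushed on its screw side it tips over.
- block_c_tab (a point): the middle of this block's aluminium tab, 36 mm along x from the block's origin, 2.5 mm above the underside
- tape: bystander: a loose roll of black tape, 62 across, 19 high, lying flat; origin centre of its underside
- capacitor: bystander: a loose black can capacitor, 30 across, 52 high, standing; origin centre of its underside
- driver: bystander: a loose orange-handled screwdriver, 130 long, 15 thick, lying near the front edge of the desk; origin under its middle
Things that resemble listed ones, but are neither listed nor needed, are in the scene too. Leave any orange look-alike of the block_a alone.

How it is judged (in metres and radians):
At the end, for the whole second after the job is handed in: Each bay holds one block (origin within 24 mm of the bay point from above), at rest on the bay floor (origin 2 to 8 mm over the tray underside), screws up within 0.1 rad, along the bay within 0.25 rad, the tab middle 10 mm or more off the tray middle on the yellow side (horizontal distance between any of block_a, block_b, block_c and bay0 below 0.024 m and horizontal distance between any of block_a, block_b, block_c and bay1 below 0.024 m and horizontal distance between any of block_a, block_b, block_c and bay2 below 0.024 m and angle between each of block_a, block_b, block_c's own z axis and vertical below 0.1 rad and z of block_a in the frame of tray between 0.002 and 0.008 m and angle between the x axis of each of block_a, block_b, block_c and the x axis of tray, either way round below 0.25 rad and x of each of block_a_tab, block_b_tab, block_c_tab in the frame of tray below -0.01 m and linear speed of each of block_a, block_b, block_c below 0.02 m/s and z of block_b in the frame of tray between 0.002 and 0.008 m and z of block_c in the frame of tray between 0.002 and 0.008 m); the robot touches nothing.
It fails at once if the tape is moved by more than 20 mm (distance of tape from where it was at the start of the episode above 0.02 m).
It fails at once if the capacitor is moved by more than 20 mm (distance of capacitor from where it was at the start of the episode above 0.02 m).
It fails at once if the driver is moved by more than 20 mm (distance of driver from where it was at the start of the episode above 0.02 m).
It also fails if it takes over 72 s, if anything falls off the work surface, if the arm or the gripper's body presses on something with over 40 N, if the wrist force passes 120 N, or if a joint passes its speed limit or range.

## Working session

There is one attempt and no reset: what is moved stays moved. The work goes in short steps, Python scripts to look and compute and a shell command to move; the robot and the scene stay as the last step left them, time stands still between calls to the robot, and variables do not carry over. Pictures are saved under pics/ and viewed, at most 10 in all, crops included, and the job is handed in when it is done.

```bash
mkdir -p pics; cat > h.py <<'E'
import numpy as np, cv2
from bench import bot
def snap(c,name=None):
    im=bot.get_image(c)
    if name: cv2.imwrite(f'pics/{name}.png',im[:,:,::-1])
    return im
def w(c,p,m=None):
    m=m or bot.camera_model(c); return (np.array(m['extrinsics'])@np.r_[p,1])[:3]
def px2w(c,u,v,z,m=None):
    m=m or bot.camera_model(c);E=np.array(m['extrinsics'])
    d=E[:3,:3]@np.array([(u-m['cx'])/m['fx'],-(v-m['cy'])/m['fy'],-1]);o=E[:3,3]
    return o+d*(z-o[2])/d[2]
E
python3 - <<'E'
from h import *
np.set_printoptions(precision=1,suppress=True)
snap('top','top0'); m=bot.camera_model('top'); print(m)
for n in ['block_a','block_c','block_a_tab','tray','tape','capacitor','driver']:
    for r in bot.find_in('top',n): print(n,round(r['confidence'],2),w('top',r['position'],m))
print(bot.read_state())
E
```

```text
{'fx': 450.57116849166164, 'fy': 450.57116849166164, 'cx': 326.9567876097745, 'cy': 243.66201906109902, 'extrinsics': array([[  0. ,   1. ,  -0.1, 405.6],
       [ -1. ,   0. ,  -0. , -27.6],
       [ -0. ,   0.1,   1. , 960.6],
       [  0. ,   0. ,   0. ,   1. ]])}
block_a 0.73 [508.1 -62.9  30.6]
block_a 0.61 [379.5  38.   28.3]
block_a 0.59 [498.4 229.5  30.9]
block_a 0.5 [487.5  88.6  57.4]
block_c 0.73 [508.1 -62.9  30.6]
block_c 0.61 [379.5  38.   28.3]
block_c 0.59 [498.4 229.5  30.9]
block_c 0.5 [487.5  88.6  57.4]
block_a_tab 0.85 [485.5 339.   29.4]
block_a_tab 0.75 [384.8  35.5  33.5]
block_a_tab 0.56 [500.1 230.9  29.5]
tray 0.97 [ 503.8 -314.2    3.3]
tray 0.37 [511.  -61.2  32.5]
tape 0.58 [650.1  -6.6  21.6]
tape 0.42 [497.4 232.8  27.4]
capacitor 0.48 [635.  -89.2  43.5]
driver 0.71 [ 360.3 -177.2   13.7]
{'t': 0.4, 'joints': array([-1.3,  0.3,  1.6, -0. ,  1.3, -0. ]), 'joint_vel': array([-0., -0., -0., -0., -0., -0.]), 'joint_torque': array([ -0. , -50.1, -35.7,   0.1,   0. ,  -0. ]), 'ee_pos': array([ 216. , -639.4,  238.5]), 'orientation': array([-3.1, -0. ,  0.3]), 'wrist_force': array([ 0.4,  0.5, -0.2]), 'moment': array([-0. ,  0.1,  0. ]), 'gripper_force': 0.0, 'width': 87.70217602537055}
```

View pics/top0.png

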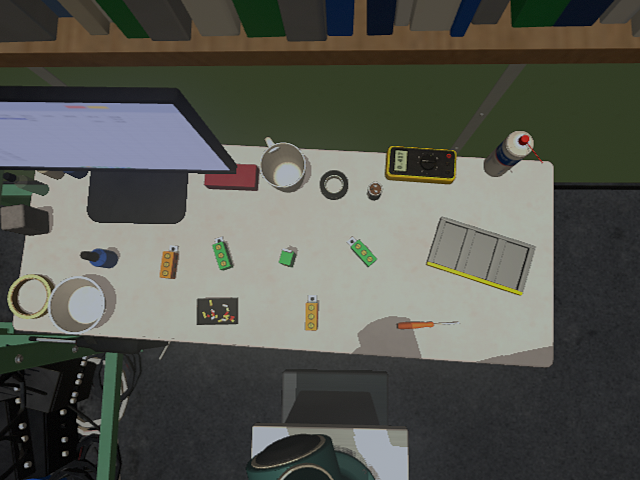

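```bash
cat >> h.py <<'E'
def rects(c,im,z,lo,hi,amin,m=None):
    m=m or bot.camera_model(c); h=cv2.cvtColor(im,cv2.COLOR_RGB2HSV); k=cv2.inRange(h,lo,hi)
    k=cv2.morphologyEx(k,cv2.MORPH_CLOSE,np.ones((5,5)))
    out=[]
    for q in cv2.findContours(k,0,2)[0]:
        if cv2.contourArea(q)<amin: continue
        P=np.array([px2w(c,*p[0],z,m)[:2] for p in q],np.float32)
        r=cv2.minAreaRect(P); b=cv2.boxPoints(r); e=b[1]-b[0];f=b[2]-b[1]
        L=e if np.hypot(*e)>np.hypot(*f) else f
        out.append((np.round(r[0],1),np.round(sorted(r[1]),1),round(float(np.arctan2(L[1],L[0])),3),np.round(q.reshape(-1,2).mean(0))))
    return out
E
python3 - <<'E'
from h import *
im=snap('top'); np.set_printoptions(precision=3,suppress=True)
print('green@30');[print(*r) for r in rects('top',im,30,(45,100,60),(75,255,255),60)]
print('yellow@15');[print(*r) for r in rects('top',im,15,(24,150,100),(33,255,255),60)]
m=bot.camera_model('wrist');print(m, bot.read_state()['orientation'])
im2=cv2.resize(im[215:345,180:560],None,fx=2.1,fy=2.1,interpolation=2);cv2.imwrite('pics/crop0.png',im2[:,:,::-1])
E
```

```text
green@30
[495.6  92.1] [23.7 28.1] -0.255 [285. 258.]
[498.6 228.9] [23.5 55.7] 0.344 [221. 256.]
[506.1 -68.5] [23.9 54.7] 0.725 [363. 251.]
yellow@15
[ 457.3 -297.5] [  7.4 201.3] 1.257 [475. 278.]
[ 703.5 -193.3] [ 66.3 145.7] 1.496 [421. 166.]
{'fx': 358.3571585064924, 'fy': 358.3571585064924, 'cx': 316.0116218077801, 'cy': 241.11143848153085, 'extrinsics': array([[   0.32 ,    0.911,    0.261,  283.276],
       [  -0.947,    0.308,    0.087, -616.489],
       [  -0.001,   -0.276,    0.961,  384.692],
       [   0.   ,    0.   ,    0.   ,    1.   ]])} [-3.141  0.     0.326]
```

View pics/crop0.png

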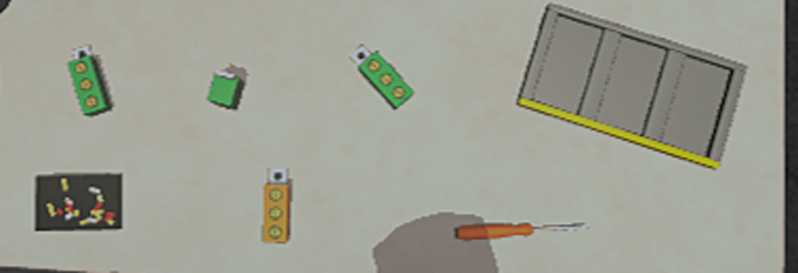

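```bash
python3 -m creep '0.02 0.046 -0.005 0 0 2 1;0.04 0.09 -0.01 0 0 4 1;0.06 0.135 -0.02 0 0 6 1;0.082 0.18 -0.03 0 0 9 1;0.105 0.225 -0.04 0 0 12 1;0.127 0.27 -0.05 0 0 15 1;0.15 0.31 -0.06 0 0 18 1;0.17 0.35 -0.07 0 0 21 1'
```

```text
t: 1.25
ee_pos: [386.9, -287.7, 168.8]
orientation: [3.14, -0.0, 0.694]
wrist_force: [0.8, -0.3, -0.9]
width: 88.3
gripper_force: 0.0
```

```bash
python3 -m creep '0.02 0.044 -0.004 0 0 1 1;0.04 0.088 -0.008 0 0 2 1;0.06 0.132 -0.012 0 0 2 1;0.08 0.176 -0.016 0 0 2 1;0.119 0.219 -0.02 0 0 2 1;0.119 0.219 -0.02 0 0 2 1;0.119 0.219 -0.02 0 0 2 1'; python3 - <<'E'
from h import *
print(bot.read_state()['ee_pos']);m=bot.camera_model('wrist')
im=snap('wrist','w1')
[print(*r) for r in rects('wrist',im,30,(45,100,60),(75,255,255),400,m)]
E
```

```text
t: 1.95
ee_pos: [505.8, -69.3, 148.7]
orientation: [3.141, 0.0, 0.731]
wrist_force: [-0.4, -0.4, -0.1]
width: 88.0
gripper_force: 0.0
[505.77054481 -69.30592484 148.74852489]
[508.5 -66. ] [23.4 58.8] 0.746 [317. 219.]
[486.  102.6] [29.9 32.3] -0.113 [112.  98.]
[ 736.4 -109.6] [39.1 89.3] -1.194 [594.  35.]
```

View pics/w1.png

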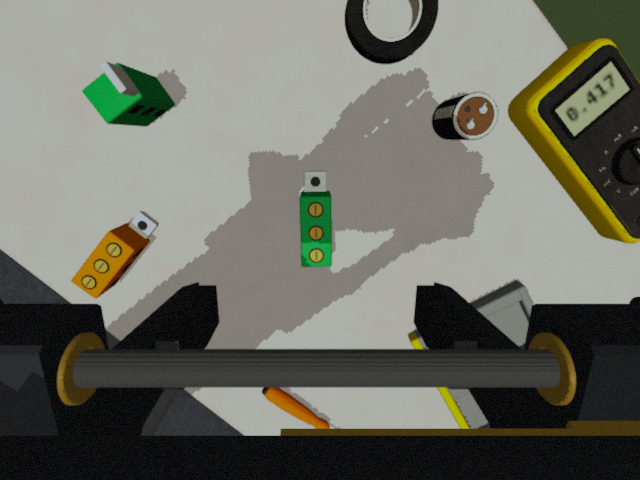

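```bash
python3 -m creep '0.001 0.002 -0.045 0 0 0 0.8;0.001 0.002 -0.09 0 0 0 0.7;0.001 0.002 -0.125 0 0 0 0.6;0.001 0.002 -0.135 0 0 0 0.5;0.001 0.002 -0.135 0 0 0 0.0;0.001 0.002 -0.135 0 0 0 0;0.001 0.002 -0.135 0 0 0 0;0.001 0.002 -0.135 0 0 0 0' 25; python3 -m creep '0 0 0 0 0 0 0;0 0 0.03 0 0 0 0;0 0 0.06 0 0 0 0;0 0 0.06 0 0 0 0'
```

```text
t: 2.8
ee_pos: [507.8, -68.9, 15.8]
orientation: [3.139, -0.002, 0.727]
wrist_force: [-0.1, 1.4, 0.6]
width: 26.2
gripper_force: 0.3
t: 3.2
ee_pos: [509.9, -69.0, 78.3]
orientation: [3.135, -0.005, 0.728]
wrist_force: [1.2, -0.7, -0.1]
width: 23.8
gripper_force: 24.9
```

```bash
python3 -m creep '0 -0.035 0.01 0 0 8.5 0;0 -0.075 0.02 0 0 17 0;0 -0.115 0.03 0 0 25.5 0;-0.005 -0.155 0.04 0 0 34 0;-0.01 -0.195 0.04 0 0 42.5 0;-0.012 -0.235 0.04 0 0 51 0;-0.015 -0.275 0.04 0 0 59.5 0;-0.018 -0.309 0.04 0 0 68 0'; python3 -m creep '0 0 0 0 0 8.5 0;0 0 0 0 0 17 0;0 0 0 0 0 25.5 0;0 0 0 0 0 34 0;0 0 0 0 0 42.5 0;0 0 0 0 0 52 0;0 0 0 0 0 52 0;0 0 0 0 0 52 0';  python3 - <<'E'
from h import *
m=bot.camera_model('wrist')
im=snap('wrist','w2')
print('g');[print(*r) for r in rects('wrist',im,113,(45,100,60),(75,255,255),400,m)]
print('y');[print(*r) for r in rects('wrist',im,15,(24,150,100),(33,255,255),400,m)]
E
```

```text
t: 4.0
ee_pos: [487.3, -379.2, 112.8]
orientation: [-3.141, -0.0, 1.92]
wrist_force: [0.5, 1.0, -0.7]
width: 23.7
gripper_force: 24.9
t: 4.8
ee_pos: [487.7, -377.1, 113.0]
orientation: [3.141, -0.001, 2.819]
wrist_force: [-0.6, -0.3, -0.1]
width: 23.8
gripper_force: 24.9
g
[ 483.6 -375.6] [26.5 54.7] -0.31 [313. 283.]
y
[ 687.7 -225.5] [41.4 54.8] 1.247 [561. 404.]
[ 457.2 -297.3] [  8.1 202.1] 1.258 [417. 166.]
```

View pics/w2.png

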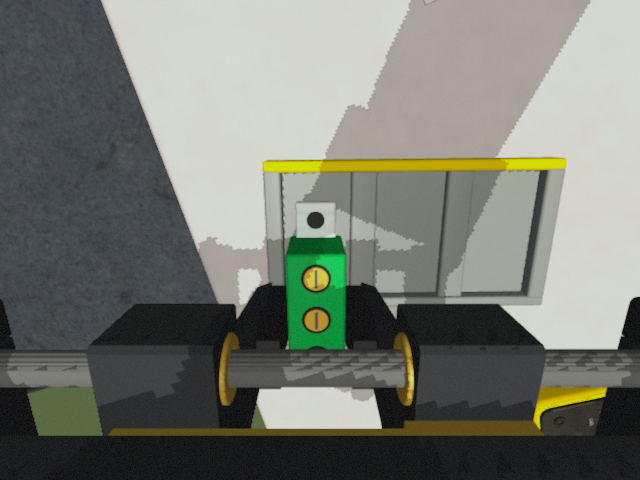

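```bash
python3 -m creep '0.0045 -0.001 -0.03 0 0 0.5 0;0.0045 -0.001 -0.06 0 0 0.5 0;0.0045 -0.001 -0.08 0 0 0.5 0;0.0045 -0.001 -0.088 0 0 0.5 0;0.0045 -0.001 -0.092 0 0 0.5 0;0.0045 -0.001 -0.093 0 0 0.5 0;0.0045 -0.001 -0.093 0 0 0.5 0'
```

```text
t: 5.55
ee_pos: [493.4, -379.2, 21.9]
orientation: [-3.141, 0.002, 2.83]
wrist_force: [-0.5, 0.2, -1.5]
width: 24.1
gripper_force: 24.9
```

```bash
python3 -m creep '0 0 0 0 0 0 0;0 0 -0.001 0 0 0 0;0 0 -0.001 0 0 0 0'
```

```text
t: 5.85
ee_pos: [493.2, -379.0, 20.7]
orientation: [-3.141, 0.002, 2.83]
wrist_force: [-0.4, 0.2, 1.9]
width: 24.1
gripper_force: 24.9
```

```bash
python3 -m creep '0 0 0 0 0 0 0.5;0 0 0 0 0 0 0.5;0 0 0 0 0 0 0.5;0 0 0.04 0 0 0 0.5;0 0 0.08 0 0 0 0.5;0 0 0.12 0 0 0 0.5;0 0.04 0.12 0 0 -8 0.5;0 0.08 0.12 0 0 -16 0.5'; python3 -m creep '0 0.04 0 0 0 -8.5 0;0 0.08 0 0 0 -17 0;0 0.12 0 0 0 -25.5 0;-0.01 0.16 0 0 0 -34 0;-0.02 0.20 0 0 0 -42.5 0;-0.03 0.24 0 0 0 -51 0;-0.04 0.28 0 0 0 -59.5 0;-0.05 0.32 0 0 0 -68 0';python3 -m creep '0 0.03 0 0 0 -8.5 0;0 0.06 0 0 0 -17 0;0 0.08 0 0 0 -25.5 0;0 0.08 0 0 0 -34 0;0 0.08 0 0 0 -42.5 0;0 0.08 0 0 0 -51 0;0 0.08 0 0 0 -59.5 0;0 0.08 0 0 0 -68 0'; python3 - <<'E'
from h import *
m=bot.camera_model('wrist');print(bot.read_state()['ee_pos'])
im=snap('wrist','w3');
[print(*r) for r in rects('wrist',im,56,(45,100,60),(75,255,255),400,m)]
E
```

```text
t: 6.65
ee_pos: [493.8, -299.3, 142.2]
orientation: [3.141, 0.005, 2.543]
wrist_force: [0.2, 0.5, 0.4]
width: 43.9
gripper_force: 0.0
t: 7.45
ee_pos: [443.0, 18.8, 139.8]
orientation: [3.141, -0.0, 1.384]
wrist_force: [0.0, 1.2, 0.1]
width: 0.3
gripper_force: 0.0
t: 8.25
ee_pos: [443.6, 97.5, 139.6]
orientation: [-3.142, 0.0, 0.197]
wrist_force: [0.1, -0.5, -0.2]
width: 0.6
gripper_force: 0.0
[443.59524351  97.45485692 139.64688128]
[494.2  92.2] [25.7 29.1] -0.265 [342. 176.]
[501.8 214.7] [29.9 50. ] 0.348 [148. 120.]
```

View pics/w3.png

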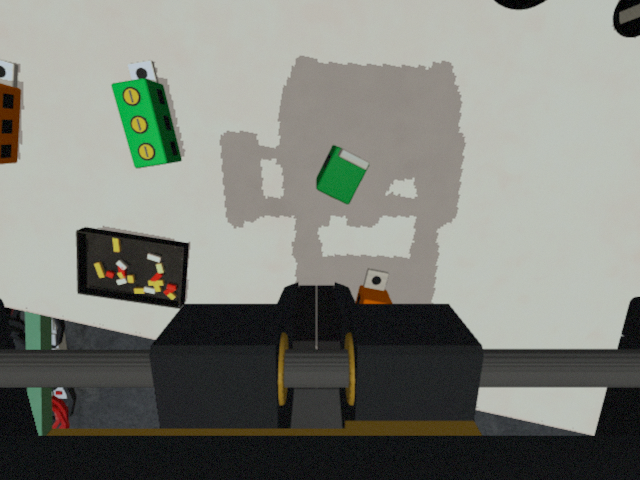

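```bash
python3 -m creep '-0.003 0.005 -0.03 0 0 -8 0;-0.006 0.008 -0.06 0 0 -16 0;-0.006 0.008 -0.08 0 0 -24 0;-0.006 0.008 -0.094 0 0 -26 0;0.015 0.002 -0.094 0 0 -26 0;0.025 -0.001 -0.094 0 0 -26 0;0.032 -0.003 -0.094 0 0 -26 0;0.037 -0.0045 -0.094 0 0 -26 0'; python3 -m creep '0.006 -0.0015 0 0 0 0 0;0.012 -0.003 0 0 0 0 0;0.018 -0.005 0 0 0 0 0;0.024 -0.0065 0 0 0 0 0;0.030 -0.008 0 0 0 0 0;0.030 -0.008 0 0 0 0 0;0.030 -0.008 0 0 0 0 0'; python3 - <<'E'
from h import *
im=snap('top')
[print(*r) for r in rects('top',im,30,(45,100,60),(75,255,255),60)]
E
```

```text
t: 9.1
ee_pos: [481.7, 92.8, 46.2]
orientation: [-3.141, -0.001, -0.25]
wrist_force: [-0.6, 0.3, 1.2]
width: 0.4
gripper_force: 0.2
t: 9.8
ee_pos: [510.7, 84.8, 45.6]
orientation: [3.141, 0.0, -0.251]
wrist_force: [0.3, 0.1, -0.4]
width: 0.2
gripper_force: 0.0
[ 491.5 -380.8] [25.1 59. ] -0.277 [517. 259.]
```

```bash
python3 -m creep '-0.01 0.0 0.04 0 0 0 0;-0.01 0.02 0.08 0 0 8 0.3;-0.01 0.06 0.1 0 0 16 0.5;-0.01 0.10 0.1 0 0 24 0.6;-0.01 0.144 0.1 0 0 32 0.6;-0.012 0.144 0.1 0 0 34 0.6;-0.012 0.144 0.1 0 0 34 0.6'; python3 - <<'E'
from h import *
m=bot.camera_model('wrist');print(bot.read_state()['ee_pos'])
im=snap('wrist','w4');
[print(*r) for r in rects('wrist',im,30,(45,100,60),(75,255,255),400,m)]
im=snap('top')
print('top');[print(*r) for r in rects('top',im,30,(45,100,60),(75,255,255),60)]
E
```

```text
t: 10.55
ee_pos: [498.0, 230.1, 145.6]
orientation: [3.141, 0.001, 0.346]
wrist_force: [-0.8, -0.5, -0.7]
width: 45.9
gripper_force: 0.0
[497.95582991 230.12687544 145.56988844]
[538.5  88.5] [38.7 55.1] -0.249 [503. 244.]
[500.7 232.5] [22.9 58.5] 0.357 [311. 217.]
top
[485.2 224.1] [23.1 28.3] 0.362 [223. 262.]
[ 491.5 -380.8] [25.1 59. ] -0.28 [516. 259.]
[535.3  78. ] [23.2 56.2] -0.248 [293. 239.]
```

View pics/w4.png

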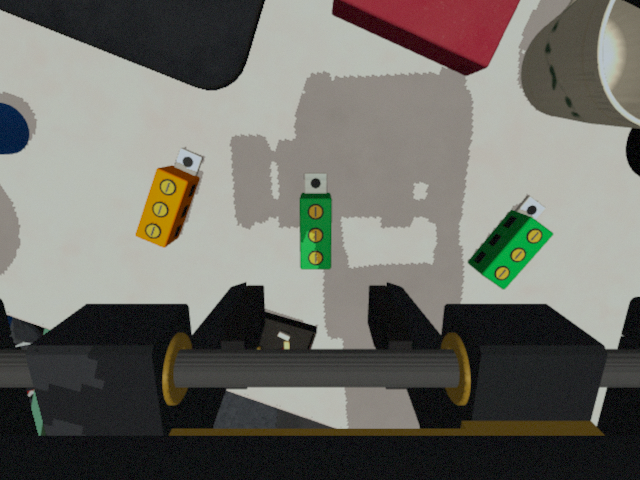

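```bash
python3 -m creep '0.001 0.001 -0.045 0 0 0 0.6;0.001 0.001 -0.09 0 0 0 0.6;0.001 0.001 -0.12 0 0 0 0.6;0.001 0.001 -0.132 0 0 0.5 0.5;0.001 0.001 -0.132 0 0 0.5 0.5;0.001 0.001 -0.132 0 0 0.5 0.0;0.001 0.001 -0.132 0 0 0.5 0;0.001 0.001 -0.132 0 0 0.5 0' 25; python3 -m creep '0 0 0 0 0 0 0;0 0 0 0 0 0 0'; python3 -m creep '0 0 0.03 0 0 0 0;0 0 0.06 0 0 0 0;0 0 0.09 0 0 0 0;0 0 0.09 0 0 0 0'
```

```text
t: 11.45
ee_pos: [501.6, 230.6, 15.9]
orientation: [-3.141, -0.004, 0.351]
wrist_force: [0.6, -0.2, 2.7]
width: 23.6
gripper_force: 25.0
t: 11.65
ee_pos: [501.6, 230.6, 15.9]
orientation: [3.142, -0.004, 0.352]
wrist_force: [-0.2, -0.5, 6.6]
width: 23.8
gripper_force: 25.0
t: 12.05
ee_pos: [503.3, 231.5, 108.9]
orientation: [-3.141, -0.01, 0.352]
wrist_force: [0.1, 0.7, -0.6]
width: 23.7
gripper_force: 25.0
```

```bash
python3 -m creep '0 -0.03 0 0 0 8.5 0;0 -0.07 0 0 0 17 0;0 -0.11 0 0 0 25.5 0;0 -0.15 0 0 0 34 0;0 -0.19 0 0 0 42.5 0;0 -0.23 0 0 0 51 0;0 -0.26 0 0 0 59.5 0;0 -0.29 0 0 0 68 0'; python3 -m creep '0.001 -0.035 0 0 0 8.5 0;0.002 -0.07 0 0 0 17 0;0.003 -0.105 0 0 0 25.5 0;0.004 -0.14 0 0 0 34 0;0.005 -0.175 0 0 0 42.5 0;0.006 -0.21 0 0 0 51 0;0.007 -0.235 0 0 0 59.5 0;0.008 -0.256 0 0 0 68 0';python3 -m creep '0 0 0 0 0 5.9 0;0 0 0 0 0 5.9 0;0 0 0 0 0 5.9 0'
```

```text
t: 12.85
ee_pos: [498.7, -61.6, 102.6]
orientation: [-3.14, -0.0, 1.526]
wrist_force: [0.1, 0.7, -0.7]
width: 23.8
gripper_force: 25.0
t: 13.65
ee_pos: [506.9, -317.3, 102.3]
orientation: [3.141, -0.002, 2.713]
wrist_force: [0.2, -0.2, 0.0]
width: 23.7
gripper_force: 25.0
t: 13.95
ee_pos: [507.1, -315.5, 102.6]
orientation: [3.141, -0.002, 2.808]
wrist_force: [-0.6, 0.3, -1.4]
width: 23.7
gripper_force: 25.0
```

```bash
python3 -m creep '0.003 0.001 -0.03 0 0 1 0;0.003 0.001 -0.055 0 0 1 0;0.003 0.001 -0.07 0 0 1 0;0.003 0.001 -0.078 0 0 1 0;0.003 0.001 -0.082 0 0 1 0;0.003 0.001 -0.083 0 0 1 0;0.003 0.001 -0.083 0 0 1 0'
```

```text
t: 14.65
ee_pos: [511.5, -315.5, 21.6]
orientation: [-3.141, 0.002, 2.828]
wrist_force: [0.1, -0.2, -1.8]
width: 23.5
gripper_force: 25.0
```

```bash
python3 -m creep '0 0 -0.001 0 0 0 0;0 0 -0.001 0 0 0 0.5;0 0 -0.001 0 0 0 0.5;0 0 -0.001 0 0 0 0.5;0 0 0.04 0 0 0 0.5;0 0 0.08 0 0 0 0.5;0 0 0.12 0 0 -8 0.5;0 0.04 0.12 0 0 -16 0.5'; python3 -m creep '0 0.04 0 0 0 -8.5 0.6;0 0.08 0 0 0 -17 0.6;0 0.12 0 0 0 -25.5 0.6;0.01 0.16 0 0 0 -34 0.6;0.015 0.20 0 0 0 -42.5 0.6;0.02 0.24 0 0 0 -51 0.6;0.025 0.28 0 0 0 -59.5 0.6;0.025 0.32 0 0 0 -68 0.6';python3 -m creep '0 0.02 0 0 0 -8.5 0.6;0 0.034 0 0 0 -17 0.6;0 0.034 0 0 0 -25.5 0.6;0 0.034 0 0 0 -34 0.6;0 0.034 0 0 0 -42.5 0.6;0 0.034 0 0 0 -51 0.6;0 0.034 0 0 0 -59.5 0.6;0 0.034 0 0 0 -68 0.6'; python3 -m creep '0 0 0 0 0 -8.5 0.6;0 0 0 0 0 -17 0.6;0 0 0 0 0 -24 0.6;0 0 0 0 0 -24 0.6;0 0 0 0 0 -24 0.6'; python3 - <<'E'
from h import *
m=bot.camera_model('wrist');print(bot.read_state()['ee_pos'])
im=snap('wrist','w5');
[print(*r) for r in rects('wrist',im,30,(45,100,60),(75,255,255),400,m)]
E
```

```text
t: 15.45
ee_pos: [515.6, -280.6, 148.6]
orientation: [-3.141, 0.015, 2.539]
wrist_force: [0.3, 0.2, 1.1]
width: 44.0
gripper_force: 0.0
t: 16.25
ee_pos: [536.2, 45.1, 141.0]
orientation: [3.141, -0.0, 1.374]
wrist_force: [0.6, -0.7, 0.3]
width: 52.9
gripper_force: 0.0
t: 17.05
ee_pos: [535.7, 77.5, 140.7]
orientation: [3.142, 0.0, 0.187]
wrist_force: [-0.8, -0.5, -0.2]
width: 52.9
gripper_force: 0.0
t: 17.55
ee_pos: [535.8, 77.5, 140.7]
orientation: [-3.142, 0.0, -0.223]
wrist_force: [-0.7, -0.3, 0.2]
width: 52.9
gripper_force: 0.0
[535.75647847  77.49042325 140.73544712]
[538.8  79.3] [22.7 58.6] -0.236 [315. 217.]
```

View pics/w5.png

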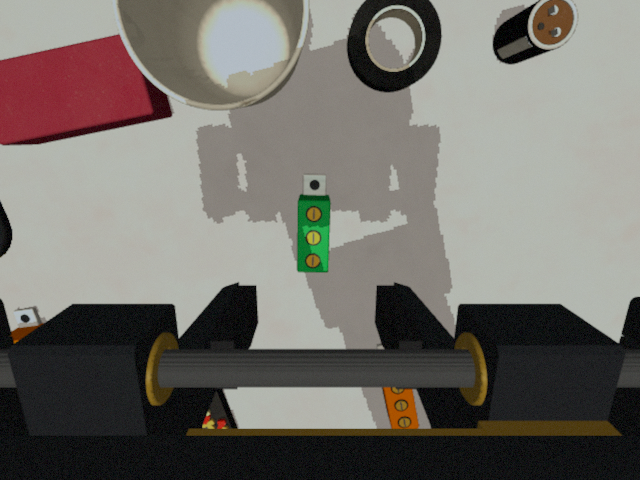

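```bash
python3 -m creep '0 0.0015 -0.045 0 0 -1 0.6;0 0.0015 -0.09 0 0 -1 0.6;0 0.0015 -0.12 0 0 -1 0.5;-0.001 0.0015 -0.127 0 0 -1 0.5;-0.001 0.0015 -0.127 0 0 -1 0.5;-0.001 0.0015 -0.127 0 0 -1 0.0;-0.001 0.0015 -0.127 0 0 -1 0;-0.001 0.0015 -0.127 0 0 -1 0' 25; python3 -m creep '0 0 0 0 0 0 0;0 0 0 0 0 0 0'; python3 -m creep '0 0 0.03 0 0 0 0;0 0 0.06 0 0 0 0;0 0 0.09 0 0 0 0;0 0 0.09 0 0 0 0'
```

```text
t: 18.4
ee_pos: [536.7, 79.2, 15.8]
orientation: [-3.14, -0.004, -0.243]
wrist_force: [1.0, 0.1, 3.6]
width: 23.4
gripper_force: 25.0
t: 18.6
ee_pos: [536.7, 79.2, 15.8]
orientation: [-3.14, -0.004, -0.243]
wrist_force: [0.0, 0.3, 7.1]
width: 23.8
gripper_force: 25.0
t: 19.0
ee_pos: [538.6, 79.4, 108.7]
orientation: [-3.138, -0.009, -0.243]
wrist_force: [1.2, -0.1, -0.8]
width: 23.9
gripper_force: 25.0
```

```bash
python3 -m creep '-0.01 -0.02 0 0 0 8.5 0;-0.01 -0.04 0 0 0 17 0;-0.01 -0.06 0 0 0 25.5 0;-0.01 -0.08 0 0 0 34 0;-0.01 -0.10 0 0 0 42.5 0;-0.01 -0.12 0 0 0 51 0;-0.01 -0.14 0 0 0 59.5 0;-0.01 -0.16 0 0 0 68 0'; python3 -m creep '0 -0.02 0 0 0 8.5 0;0 -0.04 0 0 0 17 0;0 -0.06 0 0 0 25.5 0;0 -0.08 0 0 0 34 0;0 -0.10 0 0 0 42.5 0;0.002 -0.13 0 0 0 51 0;0.005 -0.15 0 0 0 59.5 0;0.007 -0.171 0 0 0 68 0';python3 -m creep '0 0 0 0 0 8.5 0;0 0 0 0 0 17 0;0 0 0 0 0 25.5 0;0 0 0 0 0 34 0;0 0 0 0 0 40 0;0 0 0 0 0 40 0;0 0 0 0 0 40 0'
```

```text
t: 19.8
ee_pos: [523.7, -81.6, 102.2]
orientation: [-3.14, 0.001, 0.95]
wrist_force: [-0.2, -0.1, -1.2]
width: 23.6
gripper_force: 25.0
t: 20.6
ee_pos: [530.9, -252.5, 102.0]
orientation: [-3.141, -0.002, 2.136]
wrist_force: [0.4, 0.9, -1.3]
width: 23.7
gripper_force: 25.0
t: 21.3
ee_pos: [531.2, -251.6, 102.6]
orientation: [3.141, -0.002, 2.826]
wrist_force: [-0.4, 0.5, -1.0]
width: 23.5
gripper_force: 25.0
```

```bash
python3 -m creep '0.001 -0.001 -0.03 0 0 0 0;0.001 -0.001 -0.055 0 0 0 0;0.001 -0.001 -0.07 0 0 0 0;0.001 -0.001 -0.078 0 0 0 0;0.001 -0.001 -0.083 0 0 0 0;0.001 -0.001 -0.084 0 0 0 0;0.001 -0.001 -0.084 0 0 0 0'; python3 -m creep '0 0 0 0 0 0 0.5;0 0 0 0 0 0 0.5;0 0 0 0 0 0 0.5;0 0 0.04 0 0 0 0.5;0 0 0.08 0 0 0 0.5;-0.03 0.04 0.12 0 0 0 0.5;-0.06 0.08 0.15 0 0 0 0.5;-0.08 0.12 0.16 0 0 0 0.5'; python3 -m creep '-0.02 0.04 0.03 0 0 -8 0.5;-0.02 0.09 0.03 0 0 -16 0.5;-0.02 0.14 0.03 0 0 -24 0.5;-0.02 0.14 0.03 0 0 -24 0.5'; python3 - <<'E'
from h import *
im=snap('top')
[print(*r) for r in rects('top',im,35,(45,100,60),(75,255,255),60)]
c=cv2.resize(im[150:340,320:560],None,fx=3,fy=3,interpolation=2);cv2.imwrite('pics/fin.png',c[:,:,::-1])
E
```

```text
t: 22.0
ee_pos: [533.6, -253.4, 20.9]
orientation: [-3.141, 0.001, 2.828]
wrist_force: [-0.5, 0.2, -0.4]
width: 23.7
gripper_force: 25.0
t: 22.8
ee_pos: [461.3, -147.1, 176.9]
orientation: [-3.141, 0.004, 2.827]
wrist_force: [-0.1, 1.1, 0.2]
width: 44.2
gripper_force: 0.0
t: 23.2
ee_pos: [440.6, -4.2, 205.1]
orientation: [3.139, 0.001, 2.409]
wrist_force: [0.4, 0.5, 0.5]
width: 44.1
gripper_force: 0.0
[ 491.  -378.9] [24.9 58.7] -0.28 [516. 259.]
[ 511.9 -315.9] [25.7 60.4] -0.354 [485. 250.]
[ 533.  -253.5] [24.  56.3] -0.313 [454. 240.]
```

View pics/fin.png

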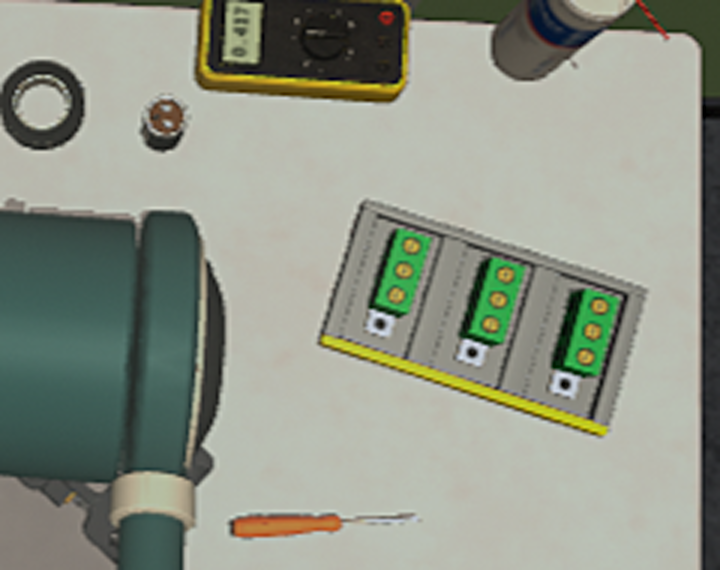

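All three blocks lie in their bays, screws up, with their tabs at (380,322), (471,352) and (565,384) next to the yellow edge. Each is within about 2 mm of its bay point. The tape, capacitor and driver haven't moved.

```bash
python3 -c "
from bench import bot
print(bot.sign_off())"
```

```text
the job is handed in; nothing more can be done
None
```

I loaded all three terminal blocks, one to a bay, screws up with tabs towards the yellow edge, and handed the job in at about 23 s. The last camera check put each within about 2 mm of its bay point; sign-off gave no verdict.

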